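Lock a spare drying peg into the rack's T-slot

TASK

Fit the spare drying peg, which stands in the wooden parking block, to the drying rack: lower its hammer-head foot into the wide entry window of the slot in the rack's base, slide it along under the lips until it pushes well into the spring buffer at the end, and turn it a quarter turn there so that it locks crosswise, then let go. Go by feel and gently: never push the peg against the rack with more than about 30 N. Leave the hanging tubes and everything else where they are.

Things in the scene. Friction and masses are not known exactly. Their poses are not given: they have to be found in the camera images.
- peg: Spare drying peg, upright in the parking block, 60-130 g. Origin: centre of its foot's underside; z up. Steel foot 14 (x) x 29.4 (y) x 6 mm, ends rounded (turns in a 30 mm circle); round neck 8 mm across up to z=22 mm; grey grip 14 (x) x 36 (y) mm with flat sides, z=22 to 62 mm, to be pinched across its 14 mm; nose 10 mm across up to z=82 mm.
- block: Fixed wooden parking block, 70 x 90 x 16 mm, origin at the centre of its underside. The peg's foot stands loosely in a 20 x 36 mm recess, on a floor 6 mm above the work surface, peg y along block y.
- rack: Fixed drying rack, white base 46 mm high, x=-55 to 145, y=-170 to 170 mm. Origin on the slot's centre line, at work surface level; y runs along the slot from entry window to lock. Level cavity floor at z=30 mm throughout. Upright pegs with hanging tubes at x=105 mm, y=-110, 0, 110 mm. The lock carriage and its buffer (see the points) belong to the rack.
- window (a point): Fixed point on the rack: slot centre line, rack y=-77 mm, z=46 mm (base top). Here the slot is an entry window open from above, 20 mm wide, y=-98 to -50 mm (the last 6 mm narrowed at the top by a flared lead-in): the foot, laid along the slot, drops 16 mm to the cavity floor.
- slot (a point): Fixed point on the rack: slot centre line, y=-25 mm, z=46 mm. From y=-50 mm on it is a T-slot: cavity 18 mm wide, z=30 to 40 mm, under lips with an 11 mm gap that passes the neck, not the foot. It runs on (gap 12, cavity 19 mm) into an aluminium lock carriage with its top at z=48 mm, 60 wide, 92 mm long, clamped somewhere in a 40 mm range, not measured.
- lock (a point): Fixed point on the rack: slot line, z=46 mm, y=34 mm, the middle of where the carriage's inner shoulder S may be (y=14 to 54 mm; the carriage runs from 45 mm before S to 47 mm past S). Past S: a pocket 36 mm wide, with a spring buffer across the slot, which the foot's leading end meets when the peg's centre is 2 mm short of S (y=12 to 52 mm).
- turn (a point): Fixed point on the rack: slot line, z=46 mm, y=49 mm, the middle of the range of turning places. Buffer: yields from 3.5 N, +0.35 N per mm. The foot can turn, either way, only 14 to 20 mm past first touch of the buffer, held there against the spring (8 to 11 N); at 20 mm is a solid stop. Turned and let go, the spring backs the peg up to 9 mm past first touch: locked.
- tube0: Inverted glass test tube, 18 x 110 mm, 25 g, hanging loosely on the rack's peg at rack y = -110 mm, its closed end up, 162 mm above the work surface. Origin at the centre of its lower, open end.
- tube1: The same, on the middle peg (rack y = 0).
- tube2: The same, on the peg at rack y = +110 mm.
- funnel: Small glass separatory funnel standing in its wooden holder (70 x 70 mm foot, 165 mm high in all); origin at the centre of the underside. Bystander.
- brush: Tube brush with a blue plastic handle, lying, 270 mm long, 24 mm thick; origin under it, near mid-length. Bystander.
- reagent: Amber glass bottle, 70 mm across, 150 mm high; origin at the centre of the underside. Bystander.
- beaker: Glass beaker, 70 mm across, 85 mm high; origin at the centre of the underside. Bystander.
- stopper: Rubber stopper, 36 mm across, 28 mm high; origin at the centre of the underside. Bystander.
Things that resemble listed ones, but are neither listed nor needed, are in the scene too. What is meant by the peg is not blue, and is the larger of those in its own colour.

How it is judged:
On the way, in this order (a step that is already met when the one before it is completed fails the run):
1. the foot is down in the entry window, lying along the slot (z of peg in the frame of rack between 0.0275 and 0.0345 m and x of peg in the frame of rack between -0.005 and 0.005 m and angle between the y axis of peg and the y axis of rack, either way round below 0.25 rad and y of peg in the frame of rack between -0.09 and -0.058 m), for 0.1 s.
2. the peg has been slid under the lips, its foot still along the slot (z of peg in the frame of rack between 0.0275 and 0.0345 m and x of peg in the frame of rack between -0.005 and 0.005 m and angle between the y axis of peg and the y axis of rack, either way round below 0.25 rad and y of peg in the frame of rack above -0.02 m), for 0.1 s.
At the end, for the whole second after the job is handed in: The foot is in the slot (underside 2.5 mm below to 4.5 mm above the cavity floor, centre within 5 mm of the slot line, rack y 15 to 70 mm), crosswise to the slot within 15 degrees either way round, peg upright within 8 degrees, released and at rest (z of peg in the frame of rack between 0.0275 and 0.0345 m and x of peg in the frame of rack between -0.005 and 0.005 m and y of peg in the frame of rack between 0.015 and 0.07 m and angle between the y axis of peg and the x axis of rack, either way round below 0.26 rad and angle between peg's own z axis and vertical below 0.15 rad and linear speed of peg below 0.02 m/s and angular speed of peg below 0.3 rad/s); the robot touches nothing.
It fails at once if the peg is pushed against the rack (base, lips, carriage or buffer) with more than 30 N (contact force between peg and rack above 30 N).
It fails at once if a tube or another bystander is moved by more than 20 mm (distance of any of tube0, tube1, tube2, funnel, brush, reagent, beaker, stopper from where it was at the start of the episode above 0.02 m).
It also fails if it takes over 58 s, if anything falls off the work surface, if the arm or the gripper's body presses on something with over 40 N, if the wrist force passes 120 N, or if a joint passes its speed limit or range.

ROBOT

A 6-joint arm with a two-finger parallel gripper is mounted at the origin on the work surface. World frame = base frame: x ahead of the robot, y to its left, z up, the work surface at z = 0. Lengths are in m, angles in rad, forces in N, time in s.
With the tool pointing down it reaches from about 0.375 to 0.975 m from the base axis. Payload 3.8 kg.
Tool frame: the origin (TCP) lies on the centre line of the jaws, within the pads' length; the fingertips stand 14 mm ahead of it and the grasp point (between the pads) lies 5 mm behind it; z points along the fingers, y is the line along which they close (so a half turn about z gives the same grasp; the last joint's range is limited). The gripper opens to 85 mm and grips with 20 to 120 N. Pads are 22 mm wide; open, the fingers measure 114 mm over their backs; the gripper's body (76 mm by 85 mm) begins 54 mm behind the grasp point. The pads swing forward as they close: fully open they stand 13 mm farther back than shut.
Start: joints at [-1.257, 0.264, 1.604, -0, 1.274, -0.037], TCP at [0.232, -0.634, 0.245] pointing down, gripper open.
Joint ranges: [-2.63, 2.63], [-0.94, 2.18], [0.31, 2.57], [-1.31, 4.45], [0, 2.66], [-2.55, 2.55]. Speed limits (rad/s): [2.57, 2.57, 3.14, 3.14, 3.14, 3.14].

INTERFACE

Orientations are given as a rotation vector (axis times angle).
In Python, from workcell import bot, eyes, spot_in gives the robot as it stands.
- The arm moves only by the tool carry_out, never from a script. Its argument "series" is text: rows parted by semicolons, each of 4 numbers parted by spaces: the shift along the world's x, y, z in m, then the turn about the world's z in degrees. In form: tx ty tz roll; .... A call has 1 to 20 rows; each row shifts and turns the commanded pose from where the row before left it; what a row does not reach is not made up. A row lasts 1/8 s, in which the tool goes at most 62.5 mm and 10.7 degrees, less where a joint would pass 70% of its speed; a pose out of reach is approached as far as the arm can. A call is refused whole if a number of a shift passes 0.0625 or a number of a turn 10.7, either way. A call with a gripper value outside its range is refused whole. "jaw" is the gripper command: -1 is shut, 1 is fully open, values between are in proportion, set as the call begins (left out, the last holds). The fingers move at their own pace and stop on an object; "grip_force" is the grip in N (left out, the last holds). Time passes only in rows, so rows that do not move let the fingers close. It gives the time, the measured TCP pose, the force, the opening and the grip force at its end, in the units of the state.
- bot.read_state(): the state, without advancing time (a new reading comes with each control period).
- eyes.read_camera(name): name is "scene" or "top"; returns (picture, depth): 480x640x3 uint8, blue, green, red; 480x640 float32, m along the optical axis (not along the pixel's ray), 0 where there is no reading.
- eyes.get_calibration(name): a dict with "K" (3x3 intrinsics, pixels), "position" and "rotation" of the camera in the world. Camera axes: x right, y down, z forward; pixel columns grow to the right and rows downward; lengths in m; the calibration is good to about 2 mm. A picture is of the moment at which its call begins. get_calibration takes no time and is no camera call.
- bot.finish_job(): hands the job in; it is judged then, once.
Trained networks look in the newest picture that a camera, given by its name, has taken for a name from the list of things; names that differ only in an ending like _2 or _b are one class to them, and where a whole thing is asked for, a point or a joint stands for the part that bears it (a point fixed in the world has none). Each returns a list of dicts, best first, with "score" (0 to 1); they miss things now and then, are a little off and sometimes report something else, mostly with a low value. They report only what shows in the picture. A call takes as long as a camera call. They do not tell look-alikes from the thing itself.
- spot_in(camera, target): "rect" ([centre column, centre row, width, height] in pixels, round what is visible of it).
The state is a dict: "time": time; "q": joint angles; "joint_vel": joint speeds; "joint_torque": joint torques, N m; "tool_pos": TCP position; "tcp_rot": TCP orientation; "wrist_force": force on the tool from outside, world axes, zero at the start; "torque": the same for the moment, N m; "width": opening from 0.0 (shut) to 1.0 (fully open); "grip_force": force on a finger pad.
Only numpy, scipy, OpenCV 4.12 (cv2) and the standard library are available. Lean on these libraries where they do the work, as an engineer would, in place of code of your own. Each camera call takes 0.05 s, during which the arm holds its last target. There are 200 camera calls.

## Working session

There is one attempt and no reset: what is moved stays moved. The work goes in short steps, Python scripts to look and compute and a tool call to move; the robot and the scene stay as the last step left them, time stands still between calls to the robot, and variables do not carry over. Pictures are saved under pics/ and viewed, at most 10 in all, crops included, and the job is handed in when it is done.

Besides the shell and the picture viewer there is one more tool, called after "Emit:" as name(argument=value, ...), one argument or row to a line, values as JSON. carry_out: Moves the arm, as the interface text tells. Its arguments: {"type":"object","properties":{"series":{"type":"string"},"jaw":{"type":"number"},"grip_force":{"type":"number"}},"required":["series"]}

```bash
mkdir -p pics; cat > h.py <<'E'
import numpy as np, cv2
from workcell import bot, eyes, spot_in
def cloud(name):
    im,d=eyes.read_camera(name); c=eyes.get_calibration(name); K=np.array(c["K"])
    v,u=np.mgrid[:480,:640]
    P=np.stack([(u-K[0,2])/K[0,0]*d,(v-K[1,2])/K[1,1]*d,d],-1)
    R=np.array(c["rotation"])
    if R.shape!=(3,3): R=cv2.Rodrigues(R)[0]
    W=P@R.T+np.array(c["position"]); W[d==0]=np.nan
    return im,d,W
E
python3 - <<'E'
from h import *
for n in("scene","top"):
    im,d,W=cloud(n); cv2.imwrite(f"pics/{n}0.png",im); np.save(f"{n}0.npy",W)
    c=eyes.get_calibration(n);print(n,c)
    for t in("peg","block","rack","window","lock"):
        print(t,[(np.round(r["rect"]).tolist(),round(r["score"],2)) for r in spot_in(n,t)[:4]])
print(bot.read_state())
E
```

```text
scene {'K': array([[497.02401243,   0.        , 308.37839682],
       [  0.        , 497.02401243, 241.24083837],
       [  0.        ,   0.        ,   1.        ]]), 'position': array([ 1.1626647 , -0.46117942,  0.78837383]), 'rotation': array([-2.12640608, -1.0133531 ,  0.43480938])}
peg [([179.0, 278.0, 17.0, 34.0], 0.82), ([136.0, 304.0, 17.0, 25.0], 0.69), ([208.0, 311.0, 12.0, 23.0], 0.55)]
block [([183.0, 291.0, 52.0, 43.0], 0.93)]
rack [([345.0, 255.0, 170.0, 129.0], 0.81)]
window [([345.0, 256.0, 172.0, 126.0], 0.59), ([328.0, 259.0, 17.0, 44.0], 0.53)]
lock [([344.0, 256.0, 176.0, 123.0], 0.67)]
top {'K': array([[501.80082055,   0.        , 321.05393419],
       [  0.        , 501.80082055, 243.8511596 ],
       [  0.        ,   0.        ,   1.        ]]), 'position': array([0.40522616, 0.03321779, 1.36051229]), 'rotation': array([-2.12586828,  2.18356304, -0.17837793])}
peg [([410.0, 295.0, 15.0, 8.0], 0.58), ([444.0, 300.0, 15.0, 6.0], 0.54), ([399.0, 260.0, 6.0, 12.0], 0.53), ([232.0, 220.0, 14.0, 14.0], 0.39)]
block [([405.0, 297.0, 36.0, 33.0], 0.88)]
rack [([277.0, 249.0, 130.0, 75.0], 0.77)]
window [([278.0, 247.0, 131.0, 81.0], 0.92)]
lock [([278.0, 248.0, 132.0, 78.0], 0.85)]
{'time': 0.6, 'q': array([-1.25691694e+00,  2.63843760e-01,  1.60397057e+00,  2.15281376e-05,
        1.27371787e+00, -3.69169999e-02]), 'joint_vel': array([-1.53838227e-03, -1.06237982e-03,  8.69092421e-04,  2.48187298e-03,
       -4.96434839e-05,  3.10063222e-04]), 'joint_torque': array([ 6.21536537e-05, -5.14637446e+01, -3.67457235e+01, -1.03851630e-04,
        1.16674259e-03,  1.25141199e-05]), 'tool_pos': array([ 0.23195619, -0.63389837,  0.24533358]), 'tcp_rot': array([3.09333718e+00, 5.48188957e-01, 4.51333986e-05]), 'wrist_force': array([ 0.11217418, -1.25747655,  0.00286916]), 'torque': array([-0.01479555,  0.01810059,  0.01675523]), 'grip_force': 0.0, 'width': 1.003613378451532}
```

```bash
python3 - <<'E'
import cv2
a=cv2.imread("pics/top0.png")[170:350,180:480]; cv2.imwrite("pics/t1.png",cv2.resize(a,None,fx=2.66,fy=2.66,interpolation=2))
a=cv2.imread("pics/scene0.png")[160:370,90:450]; cv2.imwrite("pics/s1.png",cv2.resize(a,None,fx=2.2,fy=2.2,interpolation=2))
E
```

```text
(no output)
```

View pics/t1.png

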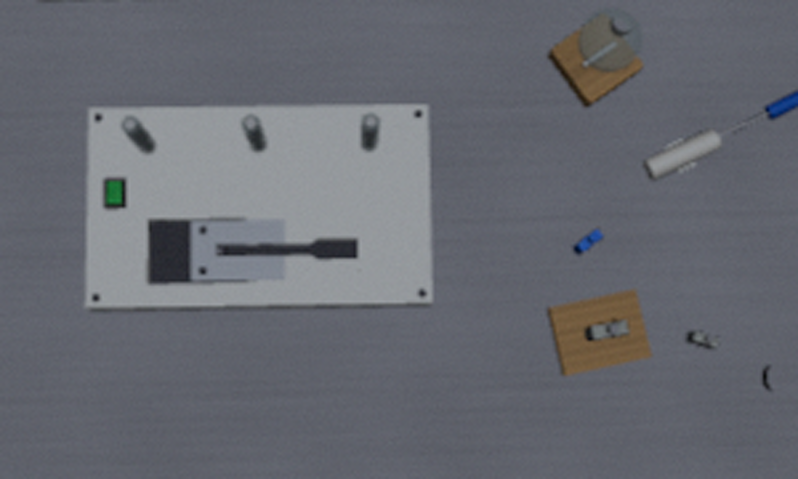

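View pics/s1.png

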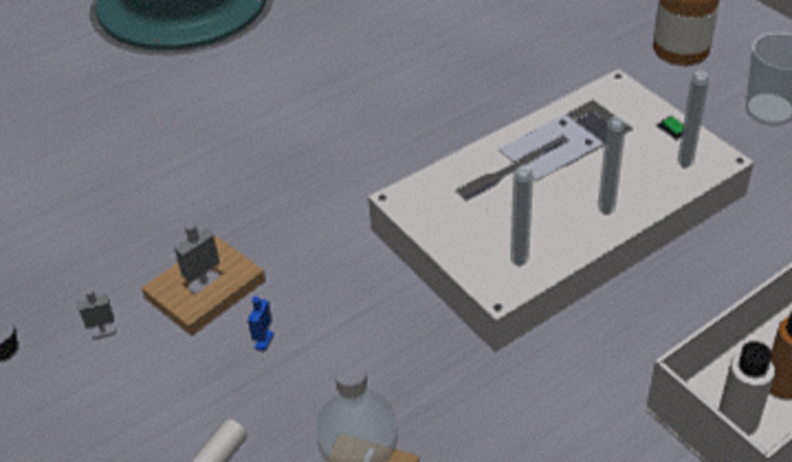

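The top view (2.66x crop) shows the parking block at crop (600,332) with the grey peg at (608,330). The rack slot runs from about (357,248), the entry window end, leftward to (217,249). The carriage plate spans about 148 to 285 in column. The small grey peg at (703,340) and the blue one are decoys.

```bash
cat > m.py <<'E'
from h import *
c=eyes.get_calibration("top");K=np.array(c["K"]);R=cv2.Rodrigues(np.array(c["rotation"]))[0];p=np.array(c["position"])
def ray(u,v,z):
    r=np.stack([(np.asarray(u)-K[0,2])/K[0,0],(np.asarray(v)-K[1,2])/K[1,1],np.ones(np.shape(u))],-1)@R.T
    return p+r*((z-p[2])/r[...,2])[...,None]
E
python3 - <<'E'
from m import *
im=cv2.imread("pics/top0.png");g=im.max(2).astype(int);W=np.load("top0.npy")
def rect(mask,z,n):
    mask=cv2.morphologyEx(mask.astype(np.uint8),cv2.MORPH_OPEN,np.ones((3,3)))
    k,l,s,_=cv2.connectedComponentsWithStats(mask);i=1+s[1:,4].argmax()
    v,u=np.nonzero(l==i);P=ray(u,v,z)[:,:2]
    r=cv2.minAreaRect(P.astype(np.float32)*1000);print(n,s[i],np.round(r[0],1),np.round(r[1],1),round(r[2],2),"medz",np.nanmedian(W[v,u,2]).round(4));return l==i
u,v=np.meshgrid(np.arange(640),np.arange(480))
b=lambda u0,u1,v0,v1:(u>=u0)&(u<u1)&(v>=v0)&(v<v1)
rect((g>125)&b(205,350,200,295),.046,"rack")
print("rackvals",g[263,215:345:5], "table",g[310,215:345:10])
hsv=cv2.cvtColor(im,cv2.COLOR_BGR2HSV)
rect((hsv[...,1]>70)&(hsv[...,0]<30)&b(380,430,275,315),.016,"block")
# depth based
z=W[...,2]
m=(z>.03)&(z<.06)&b(205,350,200,295);rect(m,.046,"rackdepth")
m=(z>.058)&b(395,425,285,305)
print("peg pts",m.sum());P=W[m];print(np.round(np.median(P,0),4),np.round(P.min(0),3),np.round(P.max(0),3))
q=(W[...,2]>.058)&(W[...,2]<.073)&b(395,425,285,305);vv,uu=np.nonzero(q);print(cv2.minAreaRect((ray(uu,vv,.068)[:,:2]*1000).astype(np.float32)))
# slot
print("slot rows")
for v0 in range(255,272): print(v0,g[v0,230:325:1][::3])
E
```

```text
rack [ 212  209  131   76 8385] [594.1 121.4] [342.3 199.6] 89.34 medz 0.0479
rackvals [157 157 155 156 126  49  49  54 143 135  38  50  50  48  50  53  49  50
  49  53 159 157 156 155 157 157] table [109 108 107 108 106 103 106 106 109 108 107 109 106]
block [387 280  37  31 769] [ 459.  -216.9] [68.4 90.4] 10.46 medz 0.0171
rackdepth [ 213  209  130   77 9063] [593.5 120. ] [340.5 201.3] 89.35 medz 0.0478
peg pts 79
[ 0.4599 -0.2156  0.0705] [ 0.451 -0.237  0.06 ] [ 0.468 -0.2    0.095]
((460.028564453125, -217.6976318359375), (13.864222526550293, 36.16341781616211), 7.785444259643555)
slot rows
255 [155 156  45  48  45  51  50  92 135 111 143 143 140 141 141 141 143 142
 143 152 160 155 157 156 157 157 156 157 155 155 156 156]
256 [156 155  46  50  49  52  45  91 126  93 142 143 144 144 141 145 143 143
 145 153 158 157 155 158 156 156 156 156 157 156 156 156]
257 [158 157  59  48  49  49  49  89 131 113 143 145 144 142 143 141 142 143
 141 153 156 158 157 156 156 156 158 156 157 157 156 156]
258 [158 157  64  49  50  49  48  90 141 134 144 145 143 142 142 144 145 141
 144 153 154 
[... 1099 characters left out ...]
  53  51 114 158 156 155]
267 [156 156  67  49  44  47  52  88 144 144 143 143 144 144 145 145 144 143
 143 152 156 158 158 122 109 132 130 133 143 156 157 156]
268 [154 156  64  54  47  50  49  92 147 142 145 143 143 143 142 143 143 144
 141 153 158 158 155 152 147 156 158 157 156 156 156 154]
269 [157 157  64  48  50  50  44  91 145 143 143 142 140 142 141 144 144 143
 144 152 156 156 157 156 157 156 154 157 158 157 155 155]
270 [156 158  64  52  48  48  47  90 133 123 143 142 143 142 144 143 143 142
 144 150 155 158 154 157 156 157 157 154 155 155 156 156]
271 [156 156  64  51  51  49  49  89 118  98 145 143 143 143 143 144 142 145
 143 151 157 158 157 156 155 157 158 157 150 158 157 156]
```

```bash
python3 - <<'E'
from m import *
im=cv2.imread("pics/top0.png");g=im.max(2).astype(float)
def cross(col,r0,r1,th):
    s=g[r0:r1,col];i=np.nonzero(s<th)[0];a,b=i[0],i[-1]
    return r0+a-1+(s[a-1]-th)/(s[a-1]-s[a]), r0+b+(th-s[b])/(s[b+1]-s[b])
def run(cols,z,n):
    e=np.array([cross(c,253,274,th=103) for c in cols]);T=ray(np.array(cols),e[:,0],z);B=ray(np.array(cols),e[:,1],z)
    C=(T+B)/2*1000; f=np.polyfit(C[:,1],C[:,0],1)
    print(n,"width",np.median(T[:,0]-B[:,0])*1000,"mid",C.mean(0),"slope",f[0])
    return C
a=run(list(range(299,312)),.046,"window");b=run(list(range(290,297)),.046,"slot");c=run(list(range(266,288)),.048,"carr")
C=np.vstack([a,b,c]);f=np.polyfit(C[:,1],C[:,0],1);print(f,np.degrees(np.arctan(f[0])))
# ends along row 263.5 & carriage edges
def xc(v,u0,u1,th):
    s=g[v,u0:u1]; i=np.nonzero(np.diff(np.sign(s-th)))[0]
    return [u0+k+(th-s[k])/(s[k+1]-s[k]) for k in i]
for v,z,th,u0,u1 in((264,.046,103,305,320),(264,.048,103,255,270),(258,.046,150,270,300),(258,.046,105,225,245),(258,.048,115,245,258)):
    for x in xc(v,u0,u1,th): print(v,round(x,2),np.round(ray(x,float(v),z)*1000,1))
E
```

```text
window width 19.20257058817876 mid [547.47335672  48.17052835  46.        ] slope 0.010820541013417452
slot width 10.134296220117855 mid [547.5857516   79.72993079  46.        ] slope 0.024982456756831382
carr width 11.628614125310467 mid [548.13524534 122.92108379  48.        ] slope 0.01901363335512766
[1.03642942e-02 5.46879210e+02] 0.5938090555867942
264 313.88 [544.4  24.9  46. ]
264 261.62 [547.8 161.9  48. ]
258 286.5 [562.2  96.5  46. ]
258 235.35 [565.7 230.8  46. ]
258 251.6 [564.3 188.   48. ]
```

Emit:
carry_out(
  series="0.019 0.0347 -0.008 6.6;0.019 0.0347 -0.008 6.6;0.019 0.0347 -0.008 6.6;0.019 0.0347 -0.008 6.6;0.019 0.0347 -0.008 6.6;0.019 0.0347 -0.008 6.6;0.019 0.0347 -0.008 6.6;0.019 0.0347 -0.008 6.6;0.019 0.0347 -0.008 6.6;0.019 0.0347 -0.008 6.6;0.019 0.0347 -0.008 6.6;0.019 0.0347 -0.008 6.6;0 0 0 0;0 0 0 0",
  jaw=-0.2,
)

```text
time: 2.35
tool_pos: [0.46, -0.2178, 0.1495]
tcp_rot: [2.034, 2.394, -0.001]
wrist_force: [-0.5, 0.5, -0.7]
width: 0.399
grip_force: 0.0
```

Emit:
carry_out(
  series="0 0 -0.02 0;0 0 -0.02 0;0 0 -0.02 0;0 0 -0.015 0;0 0 -0.015 0;0 0 -0.0125 0;0 0 0 0;0 0 0 0",
)

```text
time: 3.35
tool_pos: [0.4603, -0.2176, 0.0471]
tcp_rot: [2.033, 2.394, 0.0]
wrist_force: [-0.2, 0.9, -1.5]
width: 0.403
grip_force: 0.0
```

```bash
python3 - <<'E'
from h import *
im,d,W=cloud("scene"); cv2.imwrite("pics/s2.png",cv2.resize(im[190:330,90:280],None,fx=4,fy=4,interpolation=2))
E
```

```text
(no output)
```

View pics/s2.png

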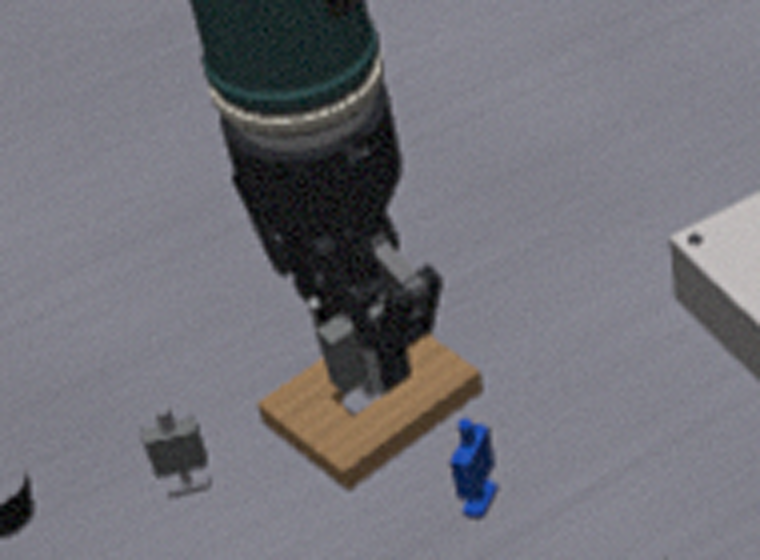

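The fingers straddle the grey peg's grip (pixel ~370,350 in the crop), so I close.

Emit:
carry_out(
  series="0 0 0 0;0 0 0 0;0 0 0 0;0 0 0 0;0 0 0 0;0 0 0 0",
  jaw=-1,
  grip_force=60,
)

```text
time: 4.15
tool_pos: [0.4605, -0.2177, 0.0474]
tcp_rot: [2.033, 2.393, 0.0]
wrist_force: [-0.3, 0.4, 5.6]
width: 0.156
grip_force: 61.2
```

Emit:
carry_out(
  series="0 0 0.01 0;0 0 0.015 0;0 0 0.02 0;0 0 0.02 0;0 0 0.015 0;0 0 0 0;0 0 0 0",
)

```text
time: 5.03
tool_pos: [0.4595, -0.2173, 0.1263]
tcp_rot: [-2.034, -2.394, 0.0]
wrist_force: [-0.6, 0.9, -2.1]
width: 0.155
grip_force: 60.4
```

Emit:
carry_out(
  series="0.011 0.0331 0 -1.24;0.011 0.0331 0 -1.24;0.011 0.0331 0 -1.24;0.011 0.0331 0 -1.24;0.011 0.0331 0 -1.24;0.011 0.0331 0 -1.24;0.011 0.0331 0 -1.24;0.011 0.0331 0 -1.24;0 0 0 0;0 0 0 0;0 0 0 0",
)

```text
time: 6.4
tool_pos: [0.5472, 0.0464, 0.1262]
tcp_rot: [-2.234, -2.208, 0.002]
wrist_force: [0.2, 0.5, -0.5]
width: 0.151
grip_force: 60.3
```

```bash
python3 - <<'E'
from h import *
im,d,W=cloud("scene"); cv2.imwrite("pics/s3.png",cv2.resize(im[180:320,240:430],None,fx=4,fy=4,interpolation=2)); np.save("s3.npy",W)
print(bot.read_state()["tool_pos"])
E
```

```text
[0.54742868 0.04642202 0.12640314]
```

View pics/s3.png

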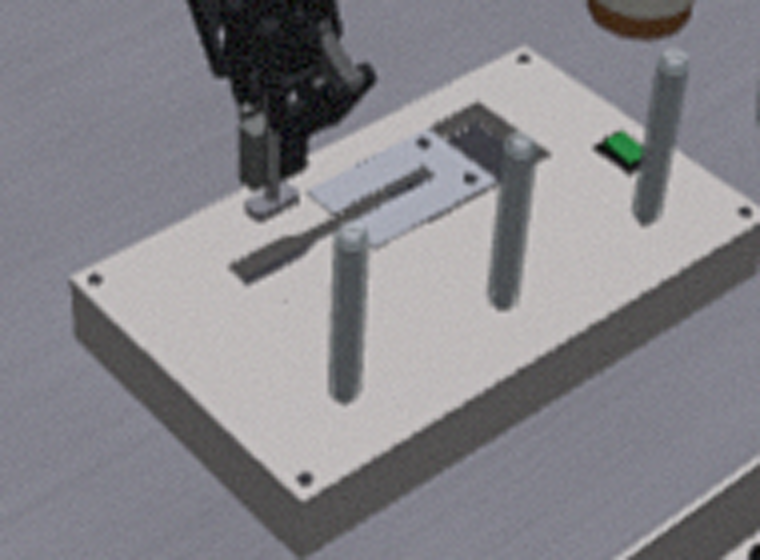

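Foot seen at crop (272,202), upright and along the slot, above the window (dark from (240,268)). Measuring foot and window from the same camera.

```bash
python3 - <<'E'
from h import *
W=np.load("s3.npy");im=cv2.imread("pics/s3.png")
f=W[222:240,298:320].reshape(-1,3);f=f[(f[:,2]>.078)&(f[:,2]<.1)]
print("foot",len(f),np.round(f.min(0),4),np.round(f.max(0),4),np.round(np.median(f,0),4))
r=cv2.minAreaRect((f[(f[:,2]<.094)][:,:2]*1000).astype(np.float32));print(r)
# slot: dark pixels within base region, ray on z=.046
c=eyes.get_calibration("scene");K=np.array(c["K"]);R=cv2.Rodrigues(np.array(c["rotation"]))[0];p=np.array(c["position"])
g=cv2.imread("pics/scene0.png").max(2)
v,u=np.mgrid[:480,:640];q=np.stack([(u-K[0,2])/K[0,0],(v-K[1,2])/K[1,1],np.ones_like(u)],-1)@R.T
X=p+q*((.046-p[2])/q[...,2])[...,None]
for a,b in((.035,.065),(.075,.09)):
    m=(X[...,1]>a)&(X[...,1]<b)&(X[...,0]>.52)&(X[...,0]<.58)
    d=m&(g<110);print(a,b,m.sum(),d.sum(),np.round(np.percentile(X[d][:,0],[2,50,98])*1000,1))
E
```

```text
foot 83 [0.5418 0.0303 0.0834] [0.5574 0.0596 0.0998] [0.552  0.0423 0.0905]
((550.1286010742188, 45.06596755981445), (29.36761474609375, 14.655254364013672), 83.78771209716797)
0.035 0.065 254 75 [538.7 547.1 555.6]
0.075 0.09 123 43 [544.2 567.3 578.7]
```

Emit:
carry_out(
  series="-0.0008 0 -0.012 0;0 0 -0.012 0;0 0 -0.008 0;0 0 -0.004 0;0 0 -0.003 0;0 0 -0.002 0;0 0 0 0",
)

```text
time: 7.32
tool_pos: [0.5473, 0.0474, 0.0859]
tcp_rot: [2.233, 2.209, 0.0]
wrist_force: [0.7, -0.4, -0.8]
width: 0.151
grip_force: 60.3
```

Emit:
carry_out(
  series="0 0 -0.0015 0;0 0 -0.0015 0;0 0 0 0",
)

```text
time: 7.7
tool_pos: [0.5471, 0.0473, 0.0827]
tcp_rot: [-2.233, -2.209, 0.0]
wrist_force: [0.1, 0.5, 0.2]
width: 0.158
grip_force: 60.3
```

Emit:
carry_out(
  series="0 0 -0.0025 0;0 0 -0.0025 0;0 0 -0.002 0;0 0 -0.001 0;0 0 0 0",
)

```text
time: 8.32
tool_pos: [0.5471, 0.0473, 0.0746]
tcp_rot: [-2.233, -2.209, 0.0]
wrist_force: [-0.2, 0.1, -0.8]
width: 0.159
grip_force: 60.3
```

Emit:
carry_out(
  series="0 0 -0.0007 0;0 0 -0.0007 0;0 0 0 0",
)

```text
time: 8.7
tool_pos: [0.5471, 0.0473, 0.0733]
tcp_rot: [-2.233, -2.209, 0.0]
wrist_force: [0.2, -0.3, -1.0]
width: 0.155
grip_force: 60.3
```

Emit:
carry_out(
  series="0.0015 0 -0.0007 0;0 0 0 0",
)

```text
time: 8.95
tool_pos: [0.5488, 0.0473, 0.0727]
tcp_rot: [2.233, 2.209, 0.0]
wrist_force: [-0.0, -0.4, -0.8]
width: 0.158
grip_force: 60.3
```

Emit:
carry_out(
  series="0.0008 0 0 0;0 0 0 0",
)

```text
time: 9.2
tool_pos: [0.5494, 0.0473, 0.0727]
tcp_rot: [-2.233, -2.209, 0.0]
wrist_force: [-0.8, 0.6, -0.7]
width: 0.156
grip_force: 60.2
```

Emit:
carry_out(
  series="0.0006 0 0 0;0 0 0 0",
)

```text
time: 9.45
tool_pos: [0.5495, 0.0473, 0.0725]
tcp_rot: [-2.233, -2.209, 0.001]
wrist_force: [-1.9, 0.1, 0.8]
width: 0.157
grip_force: 60.4
```

Emit:
carry_out(
  series="0.0005 0 0 0;0 0 0 0",
)

```text
time: 9.7
tool_pos: [0.5496, 0.0473, 0.0724]
tcp_rot: [-2.232, -2.208, 0.002]
wrist_force: [-4.5, 0.7, 2.2]
width: 0.157
grip_force: 60.6
```

Emit:
carry_out(
  series="-0.003 0 0 0;-0.002 0 0 0;0 0 0 0",
)

```text
time: 10.07
tool_pos: [0.546, 0.0473, 0.0729]
tcp_rot: [2.233, 2.209, 0.001]
wrist_force: [-0.5, 0.0, -0.4]
width: 0.153
grip_force: 60.2
```

Emit:
carry_out(
  series="-0.001 0 0 0;0 0 0 0",
)

```text
time: 10.32
tool_pos: [0.5446, 0.0473, 0.0727]
tcp_rot: [2.233, 2.209, 0.0]
wrist_force: [-0.3, 0.7, -0.5]
width: 0.156
grip_force: 60.2
```

Emit:
carry_out(
  series="-0.001 0 0 0;0 0 0 0",
)

```text
time: 10.58
tool_pos: [0.5435, 0.0473, 0.0726]
tcp_rot: [-2.233, -2.209, 0.0]
wrist_force: [0.6, -0.0, -0.9]
width: 0.151
grip_force: 60.2
```

Emit:
carry_out(
  series="-0.0007 0 0 0;0 0 0 0",
)

```text
time: 10.82
tool_pos: [0.5434, 0.0473, 0.0728]
tcp_rot: [2.233, 2.209, 0.001]
wrist_force: [1.7, -0.3, -1.8]
width: 0.152
grip_force: 60.0
```

Emit:
carry_out(
  series="0.0036 0 0 0;0 0 0 0;0 0.003 0 0;0 0.003 0 0;0 0.003 0 0;0 0.003 0 0;0 0.003 0 0;0.0002 0.003 0 0;0 0 0 0",
)

```text
time: 11.95
tool_pos: [0.5467, 0.0656, 0.0727]
tcp_rot: [2.233, 2.21, 0.0]
wrist_force: [-0.1, -0.1, -1.7]
width: 0.154
grip_force: 60.2
```

Emit:
carry_out(
  series="0 0.002 0 0;0 0.002 0 0;0 0.002 0 0;0 0.002 0 0;0.0001 0.002 0 0;0 0 0 0",
)

```text
time: 12.7
tool_pos: [0.5468, 0.0755, 0.0727]
tcp_rot: [2.233, 2.21, 0.0]
wrist_force: [-0.1, -0.0, -0.8]
width: 0.155
grip_force: 60.2
```

Emit:
carry_out(
  series="0 0.003 0 0;0 0.003 0 0;0.0001 0.003 0 0;0 0.003 0 0;0 0.003 0 0;0.0001 0.003 0 0;0 0 0 0",
)

```text
time: 13.58
tool_pos: [0.547, 0.0936, 0.0727]
tcp_rot: [2.233, 2.21, 0.0]
wrist_force: [0.3, 0.8, 0.0]
width: 0.156
grip_force: 60.2
```

Emit:
carry_out(
  series="0 0.003 0 0;0.0001 0.003 0 0;0 0.003 0 0;0 0.003 0 0;0.0001 0.003 0 0;0 0 0 0",
)

```text
time: 14.32
tool_pos: [0.5472, 0.1085, 0.0727]
tcp_rot: [2.233, 2.21, 0.0]
wrist_force: [0.2, -0.2, -0.7]
width: 0.158
grip_force: 60.2
```

Emit:
carry_out(
  series="0 0.003 0 0;0.0001 0.003 0 0;0 0.003 0 0;0 0.003 0 0;0 0.003 0 0;0.0001 0.003 0 0;0 0.003 0 0;0 0.003 0 0;0 0 0 0",
)

```text
time: 15.45
tool_pos: [0.5474, 0.1325, 0.0727]
tcp_rot: [2.233, 2.21, 0.0]
wrist_force: [0.3, 0.0, -1.3]
width: 0.152
grip_force: 60.2
```

Emit:
carry_out(
  series="0 0.0015 0 0;0 0.0015 0 0;0 0.0015 0 0;0 0 0 0",
)

```text
time: 15.95
tool_pos: [0.5474, 0.1369, 0.0727]
tcp_rot: [2.233, 2.21, -0.0]
wrist_force: [0.1, 0.2, -0.4]
width: 0.156
grip_force: 60.2
```

Emit:
carry_out(
  series="0 0.0015 0 0;0 0.0015 0 0;0 0 0 0",
)

```text
time: 16.32
tool_pos: [0.5474, 0.1395, 0.0727]
tcp_rot: [2.233, 2.209, -0.001]
wrist_force: [-0.5, -2.0, -0.3]
width: 0.15
grip_force: 60.3
```

Emit:
carry_out(
  series="0 0.0015 0 0;0 0.0015 0 0;0 0 0 0",
)

```text
time: 16.7
tool_pos: [0.5474, 0.1425, 0.0727]
tcp_rot: [2.233, 2.209, -0.001]
wrist_force: [0.2, -3.9, 0.5]
width: 0.154
grip_force: 60.3
```

Emit:
carry_out(
  series="0 0.002 0 0;0 0.002 0 0;0 0.002 0 0;0.0001 0.002 0 0;0 0.002 0 0;0 0 0 0;0 0 0 0",
)

```text
time: 17.58
tool_pos: [0.5475, 0.1518, 0.0726]
tcp_rot: [2.232, 2.209, -0.002]
wrist_force: [0.1, -7.9, 0.6]
width: 0.151
grip_force: 60.3
```

Emit:
carry_out(
  series="0 0.0015 0 0;0 0.0015 0 0;0 0 0 0;0 0 0 0",
)

```text
time: 18.08
tool_pos: [0.5475, 0.1545, 0.0726]
tcp_rot: [2.232, 2.209, -0.003]
wrist_force: [0.6, -8.4, 0.7]
width: 0.154
grip_force: 60.3
```

Emit:
carry_out(
  series="0 0.001 0 0;0 0.0012 0 0;0 0 0 0;0 0 0 0",
)

```text
time: 18.58
tool_pos: [0.5475, 0.1565, 0.0727]
tcp_rot: [2.231, 2.209, -0.003]
wrist_force: [0.6, -9.7, 1.3]
width: 0.155
grip_force: 60.3
```

Emit:
carry_out(
  series="0 0 0 3;0 0 0 3;0 0 0 3;0 0 0 3;0 0 0 0",
)

```text
time: 19.2
tool_pos: [0.5495, 0.1565, 0.073]
tcp_rot: [1.986, 2.428, 0.001]
wrist_force: [5.1, -9.9, -3.0]
width: 0.153
grip_force: 59.8
```

Emit:
carry_out(
  series="0 0 0 0;0 0 0 0",
)

```text
time: 19.45
tool_pos: [0.5495, 0.1566, 0.073]
tcp_rot: [1.987, 2.428, 0.001]
wrist_force: [5.6, -10.2, -2.2]
width: 0.156
grip_force: 59.8
```

```bash
python3 - <<'E'
from h import *
s=bot.read_state();print({k:np.round(s[k],4).tolist() for k in("tool_pos","tcp_rot","wrist_force","torque","q")})
im,d,W=cloud("scene"); cv2.imwrite("pics/s4.png",cv2.resize(im[170:270,280:430],None,fx=5,fy=5,interpolation=2))
E
```

```text
{'tool_pos': [0.5495, 0.1566, 0.073], 'tcp_rot': [1.9865, 2.4278, 0.0014], 'wrist_force': [5.6115, -10.2315, -2.1534], 'torque': [-1.8746, -1.0038, -0.0544], 'q': [0.2358, 0.2351, 1.9841, -0.0039, 0.9189, 0.0389]}
```

View pics/s4.png

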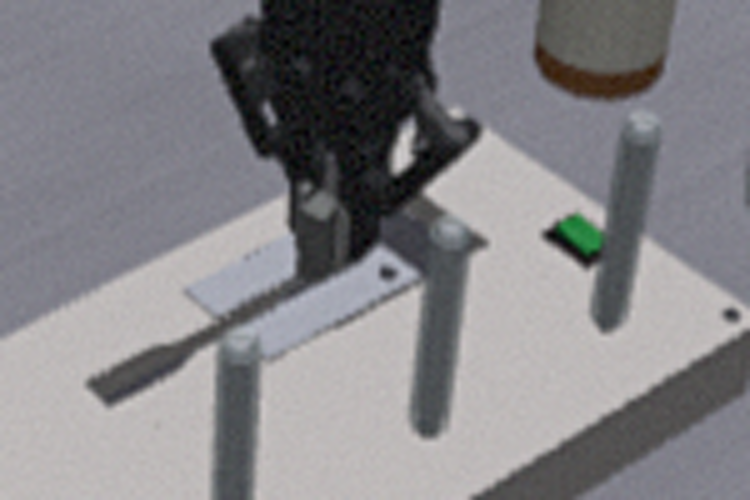

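Emit:
carry_out(
  series="-0.001 0 0 0;-0.001 0 0 0;0 0 0 0",
)

```text
time: 19.88
tool_pos: [0.5478, 0.1567, 0.0734]
tcp_rot: [1.986, 2.428, 0.002]
wrist_force: [5.5, -8.8, -0.8]
width: 0.155
grip_force: 60.0
```

Emit:
carry_out(
  series="0 0 0 3;0 0 0 3;0 0 0 3;0 0 0 3;0 0 0 0",
)

```text
time: 20.5
tool_pos: [0.5484, 0.1567, 0.0737]
tcp_rot: [1.72, 2.621, 0.003]
wrist_force: [6.2, -8.4, -2.1]
width: 0.153
grip_force: 60.1
```

Emit:
carry_out(
  series="-0.0003 0 0 3;-0.0003 0 0 3;-0.0003 0 -0.0003 3;0 0 -0.0003 3;0 0 0 0",
)

```text
time: 21.12
tool_pos: [0.5479, 0.1569, 0.0736]
tcp_rot: [1.437, 2.786, 0.003]
wrist_force: [6.0, -9.6, 0.3]
width: 0.157
grip_force: 60.4
```

Emit:
carry_out(
  series="0 0 0 4;0 0 0 4;0 0 0 4;0 0 0 0",
)

```text
time: 21.62
tool_pos: [0.5475, 0.1569, 0.0733]
tcp_rot: [1.138, 2.922, 0.001]
wrist_force: [5.7, -9.3, 0.5]
width: 0.154
grip_force: 60.3
```

Emit:
carry_out(
  series="0 0 0 4;0 0 0 4;0 0 0 4;0 0 0 4;0 0 0 0",
)

```text
time: 22.25
tool_pos: [0.5452, 0.157, 0.0728]
tcp_rot: [0.721, 3.056, -0.002]
wrist_force: [0.8, -7.6, 3.2]
width: 0.154
grip_force: 60.8
```

Emit:
carry_out(
  series="0 0 0 4;0 0 0 4;0 0 0 4;0 0 0 4;0 0 0 0",
)

```text
time: 22.88
tool_pos: [0.546, 0.1572, 0.0726]
tcp_rot: [0.289, 3.125, -0.002]
wrist_force: [2.6, -8.2, 0.4]
width: 0.156
grip_force: 60.3
```

Emit:
carry_out(
  series="0 0 0 4;0 0 0 4;0 0 0 2;0 0 0 0",
)

```text
time: 23.38
tool_pos: [0.5466, 0.1573, 0.0727]
tcp_rot: [0.016, 3.137, -0.002]
wrist_force: [4.0, -8.1, -1.2]
width: 0.153
grip_force: 60.1
```

```bash
python3 - <<'E'
from h import *
s=bot.read_state();print({k:np.round(s[k],4).tolist() for k in("tool_pos","tcp_rot","wrist_force","torque","q")})
im,d,W=cloud("scene"); cv2.imwrite("pics/s5.png",cv2.resize(im[170:270,280:430],None,fx=5,fy=5,interpolation=2))
E
```

```text
{'tool_pos': [0.5466, 0.1573, 0.0727], 'tcp_rot': [0.0158, 3.1373, -0.0015], 'wrist_force': [3.9717, -8.1089, -1.1632], 'torque': [-1.477, -0.8525, -0.0457], 'q': [0.2376, 0.2308, 1.9901, -0.0025, 0.9168, -1.3216]}
```

View pics/s5.png

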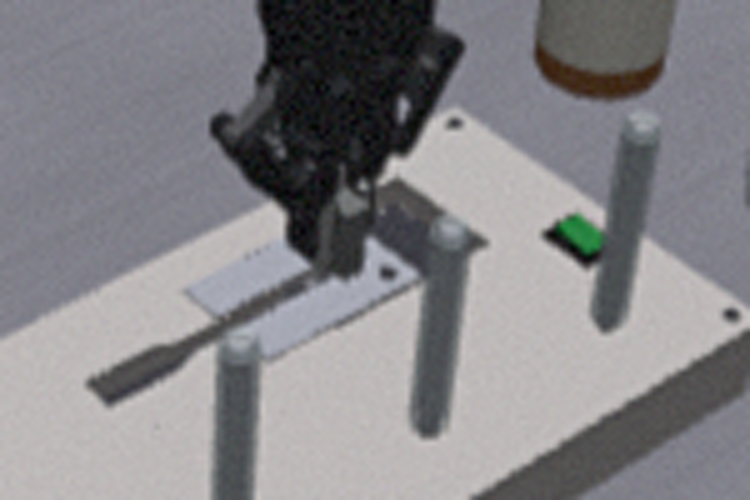

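The grip now lies crosswise (crop ~(345,235)). I ease back with the spring before releasing.

Emit:
carry_out(
  series="0 -0.0015 0 0;0 -0.0015 0 0;0 -0.0015 0 0;0 -0.0015 0 0;0 0 0 0",
)

```text
time: 24.05
tool_pos: [0.5464, 0.1517, 0.0728]
tcp_rot: [0.017, 3.138, -0.0]
wrist_force: [3.0, -4.6, -1.1]
width: 0.156
grip_force: 60.3
```

Emit:
carry_out(
  series="0 -0.001 0 0;0 -0.001 0 0;0 0 0 0;0 0 0 0",
)

```text
time: 24.55
tool_pos: [0.5462, 0.15, 0.0727]
tcp_rot: [0.017, 3.138, 0.0]
wrist_force: [3.1, -3.6, -0.5]
width: 0.156
grip_force: 60.3
```

Emit:
carry_out(
  series="0.001 -0.0005 0 0;0.0005 -0.0005 0 0;0 0 0 0",
)

```text
time: 24.92
tool_pos: [0.5464, 0.1491, 0.0723]
tcp_rot: [0.017, 3.141, 0.0]
wrist_force: [1.4, -4.0, 1.8]
width: 0.156
grip_force: 60.7
```

Emit:
carry_out(
  series="0 0 0 0;0 0 0 0;0 0 0 0;0 0 0 0;0 0 0 0",
  jaw=-0.2,
)

```text
time: 25.55
tool_pos: [0.546, 0.1491, 0.0721]
tcp_rot: [-0.017, -3.141, -0.0]
wrist_force: [0.7, -0.9, 0.5]
width: 0.401
grip_force: 0.0
```

Emit:
carry_out(
  series="0 0 0.005 0;0 0 0.01 0;0 0 0.02 0;0 0 0.03 0;0 0 0.03 0;-0.02 0 0.03 0;-0.05 0 0.02 0;-0.05 0 0 0;-0.05 0 0 0;-0.05 0 0 0;0 0 0 0;0 0 0 0",
)

```text
time: 27.05
tool_pos: [0.3269, 0.1493, 0.2181]
tcp_rot: [0.016, 3.139, 0.001]
wrist_force: [-0.2, 0.8, 0.5]
width: 0.398
grip_force: 0.0
```

```bash
python3 - <<'E'
from h import *
print(bot.read_state()["wrist_force"])
im,d,W=cloud("scene"); cv2.imwrite("pics/s6.png",cv2.resize(im[170:270,280:430],None,fx=5,fy=5,interpolation=2))
im,d,W=cloud("top"); cv2.imwrite("pics/t6.png",im)
m=(W[...,2]>.07)&(W[...,2]<.125)&(abs(W[...,0]-.547)<.04)&(abs(W[...,1]-.148)<.04)
P=W[m];print(len(P),np.median(P,0));P=P[P[:,2]<.1];print(cv2.minAreaRect((P[:,:2]*1000).astype(np.float32)))
E
```

```text
[-0.24131378  0.81317784  0.50497164]
101 [0.5457997  0.14861275 0.09414006]
((547.7361450195312, 149.2576141357422), (15.107321739196777, 36.430904388427734), 89.94896697998047)
```

View pics/s6.png

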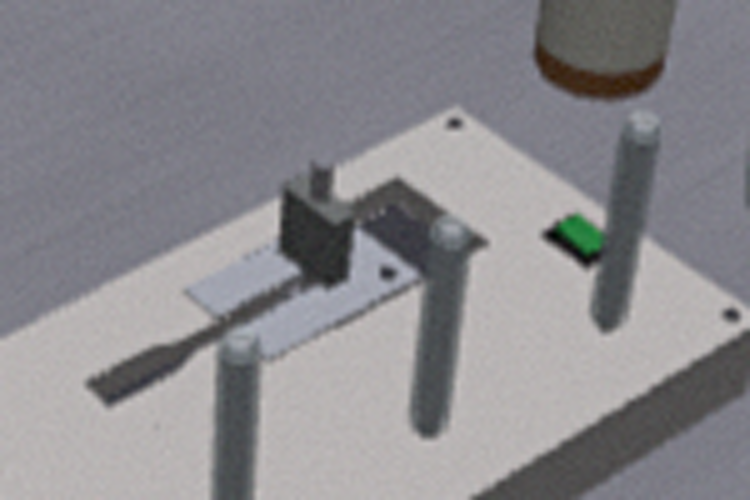

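The peg stands upright and crosswise in the carriage (crop ~(318,225)). It measures x 547.7 and y 149 mm, which is rack y of about 26.5 mm, and it is crosswise within 1°. The tubes are in place.

```bash
python3 -c "
from workcell import bot
print(bot.finish_job())"
```

```text
the job is handed in; nothing more can be done
None
```

The spare peg is locked crosswise in the lock carriage and released. It stands upright at rack y of about 26 mm with the tubes undisturbed, and the job was handed in after about 27 s with no verdict returned.

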